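# Pick the pipe fittings of an order into the bins of its tray

### The arm

A 6-joint arm with a two-finger parallel gripper is mounted at the origin on the work surface. World frame = base frame: x ahead of the robot, y to its left, z up, the work surface at z = 0. Lengths are in m, angles in rad, forces in N, time in s.
With the tool pointing down it reaches from about 0.325 to 0.9 m from the base axis. Payload 6.1 kg.
Tool frame: the origin (TCP) lies on the mounting face of the last link; the fingertips stand 173 mm ahead of it and the grasp point (between the pads) lies 155 mm ahead of it; z points along the fingers, y is the line along which they close (so a half turn about z gives the same grasp; the last joint's range is limited). The gripper opens to 85 mm and grips with 20 to 120 N. Pads are 22 mm wide; open, the fingers measure 114 mm over their backs; the gripper's body (76 mm by 85 mm) begins 54 mm behind the grasp point. The pads swing forward as they close: fully open they stand 13 mm farther back than shut.
Start: joints at [-1.403, 0.22, 1.526, -0, 1.395, -0.126], TCP at [0.181, -0.598, 0.405] pointing down, gripper open.
Joint ranges: [-2.98, 2.98], [-0.91, 2.08], [0.09, 2.57], [-1.24, 4.39], [0.2, 2.65], [-2.68, 2.68]. Speed limits (rad/s): [2.57, 2.57, 3.01, 3.14, 3.14, 3.14].

### API

Orientations are given as a unit quaternion [x, y, z, w].
In Python, from bench import r, imaging gives the robot as it stands.
- The arm moves only by the shell command python3 -m crank 'ROWS' [FORCE]. ROWS is text: rows parted by semicolons, each of 7 numbers parted by spaces: the shift along the tool's x, y, z in m, then the turn, a rotation vector about the tool's x, y, z in rad, then the finger opening in m, from 0 to 0.0854. A call has 1 to 20 rows; each row shifts and turns the commanded pose from where the row before left it, along the tool's axes as they then stand; what a row does not reach is not made up. A row lasts 1/10 s, in which the tool goes at most 50 mm and 8.59 degrees, less where a joint would pass 70% of its speed; a pose out of reach is approached as far as the arm can. A call is refused whole if a number of a shift passes 0.05 or a number of a turn 0.15, either way. A call with a gripper value outside its range is refused whole. The fingers move at their own pace and stop on an object; FORCE is the grip in N (left out, the last holds). Time passes only in rows, so rows that do not move let the fingers close. It gives the time, the measured TCP pose, the force, the opening and the grip force at its end, in the units of the state.
- r.get_state(): the state, without advancing time (a new reading comes with each control period).
- imaging.snapshot(name): name is "scene" or "side" or "wrist"; returns the picture (420x560x3 uint8, red, green, blue); there is no depth.
- imaging.camera_params(name): a dict with "camera_matrix" (3x3 intrinsics, pixels), "k1" (the pictures are not rectified: a ray, as slopes to the right and down, at radius r is drawn at 1 + k1 r^2 times it, then the intrinsics apply), "world_to_cam" (4x4, takes a point from world to camera coordinates). Camera axes: x right, y down, z forward; pixel columns grow to the right and rows downward; lengths in m; the calibration is good to about 2 mm. A picture is of the moment at which its call begins: read the wrist's pose just before it. camera_params takes no time and is no camera call; for the wrist camera it gives the pose at the moment of the call.
- r.sign_off(): hands the job in; it is judged then, once.
The state is a dict: "time_s": time; "joints": joint angles; "joint_velocities": joint speeds; "joint_torque": joint torques, N m; "tool_pos": TCP position; "tcp_rot": TCP orientation; "wrist_force": force on the tool from outside, world axes, zero at the start; "torque": the same for the moment, N m; "finger_gap": finger opening in m; "grip_force": force on a finger pad.
Only numpy, scipy, OpenCV 4.12 (cv2) and the standard library are available. Lean on these libraries where they do the work, as an engineer would, in place of code of your own. Each camera call takes 0.05 s, during which the arm holds its last target. There are 200 camera calls.

### The job

Put the order together in the cardboard tray: copper tee into the green bin, copper elbow into the white bin, copper coupling into the yellow bin, and the brass valve with the red lever into the black bin. Set each one down inside on the bin's floor the same way up as it is now, do not drop or throw it, and let go of it. The grey plastic tee and the valve with the blue lever are not part of the order: leave them where they are.

Things in the scene. Friction and masses are not known exactly. Their poses are not given: they have to be found in the camera images.
- copper_tee_mid (a point): Copper-coloured metal pipe tee lying flat, 28 mm high (round limbs of 28 mm diameter). The point is the middle of its outline, half-way up (14 mm). x lies along the through-run, which is 62 mm long with its axis at y = -14.5 mm; the branch points to +y along x = 0 and ends at y = +28.5 mm. The free part of the branch (y = 0 to 28 mm) can be gripped across x, 28 mm wide; z is up.
- copper_elbow_mid (a point): Copper-coloured 90-degree pipe elbow lying flat, 28 mm high (round limbs of 28 mm diameter). The point is the middle of its 61 x 61 mm outline, half-way up (14 mm). Its corner (where the limb axes meet) is at x = y = -16.5 mm; one limb points to +x along y = -16.5 mm and ends at x = +30.5 mm, the other to +y along x = -16.5 mm and ends at y = +30.5 mm. The free part of either limb (0 to 30 mm) can be gripped across, 28 mm wide; z is up.
- copper_coupling_mid (a point): Copper-coloured straight pipe coupling, a short tube standing on end: 31 mm outer diameter, 38 mm high, open through. The point is its centre, 19 mm up; z along its axis, up.
- red_valve_mid (a point): Brass ball valve with a flat red lever on top, lying on its body, lever up. The body is 64 mm long along x, 30 mm wide (y) and 30 mm high and is gripped across y at its middle; the lever is 14 mm wide, runs along x from -15 to +45 mm, its top 46 mm above the underside. The point is the middle of the body, 15 mm above the underside; z is up.
- blue_valve_mid (a point): Does not belong to the order. Another brass ball valve with a flat blue lever on top, lying on its body, lever up. The body is 64 mm long along x, 30 mm wide (y) and 30 mm high and is gripped across y at its middle; the lever is 14 mm wide, runs along x from -15 to +45 mm, its top 46 mm above the underside. The point is the middle of the body, 15 mm above the underside; z is up.
- grey_tee_mid (a point): Does not belong to the order. Grey plastic pipe tee lying flat, 28 mm high (round limbs of 28 mm diameter). The point is the middle of its outline, half-way up (14 mm). x lies along the through-run, which is 62 mm long with its axis at y = -14.5 mm; the branch points to +y along x = 0 and ends at y = +28.5 mm. The free part of the branch (y = 0 to 28 mm) can be gripped across x, 28 mm wide; z is up.
- green_bin_floor (a point): Green square plastic bin in the cardboard order tray, 106 x 106 mm outside, 99 x 99 mm inside, 28 mm high with 3.5 mm walls. The point is the centre of its inner floor, 7.5 mm above the work surface (rim 32 mm above the work surface); x and y run along its walls, z is up. Fixed. The four bins stand two by two, wall to wall.
- white_bin_floor (a point): White square plastic bin in the cardboard order tray, 106 x 106 mm outside, 99 x 99 mm inside, 28 mm high with 3.5 mm walls. The point is the centre of its inner floor, 7.5 mm above the work surface (rim 32 mm above the work surface); x and y run along its walls, z is up. Fixed. The four bins stand two by two, wall to wall.
- yellow_bin_floor (a point): Yellow square plastic bin in the cardboard order tray, 106 x 106 mm outside, 99 x 99 mm inside, 28 mm high with 3.5 mm walls. The point is the centre of its inner floor, 7.5 mm above the work surface (rim 32 mm above the work surface); x and y run along its walls, z is up. Fixed. The four bins stand two by two, wall to wall.
- black_bin_floor (a point): Black square plastic bin in the cardboard order tray, 106 x 106 mm outside, 99 x 99 mm inside, 28 mm high with 3.5 mm walls. The point is the centre of its inner floor, 7.5 mm above the work surface (rim 32 mm above the work surface); x and y run along its walls, z is up. Fixed. The four bins stand two by two, wall to wall.
Things that resemble listed ones, but are neither listed nor needed, are in the scene too. What is shaped like the part that bears copper_tee_mid but purple or turquoise is not meant.

How it is judged:
By the outcome, as a careful person would: the job done as asked, in the order asked, and still so for the second after the job is handed in, with the robot touching nothing.
It also fails if it takes over 99 s, if anything falls off the work surface, if the arm or the gripper's body presses on something with over 40 N, if the wrist force passes 120 N, or if a joint passes its speed limit or range.

## Working session

There is one attempt and no reset: what is moved stays moved. The work goes in short steps, Python scripts to look and compute and a shell command to move; the robot and the scene stay as the last step left them, time stands still between calls to the robot, and variables do not carry over. Pictures are saved under pics/ and viewed, at most 14 in all, crops included, and the job is handed in when it is done.

```bash
ls; mkdir -p pics; python3 - <<'E'
from bench import r, imaging
import cv2
for n in("scene","side","wrist"):
    p=imaging.camera_params(n); im=imaging.snapshot(n); cv2.imwrite(f"pics/{n}0.png",im[:,:,::-1]); print(n,p)
print(r.get_state())
E
```

```text
pics
scene {'camera_matrix': array([[456.26873853,   0.        , 282.0503419 ],
       [  0.        , 456.26873853, 211.85146759],
       [  0.        ,   0.        ,   1.        ]]), 'k1': -0.10204800229853482, 'world_to_cam': array([[ 0.31884364,  0.9477964 ,  0.00455115, -0.10285276],
       [ 0.76223306, -0.25355933, -0.59557403, -0.40247532],
       [-0.56332894,  0.19336403, -0.80328753,  1.53055162],
       [ 0.        ,  0.        ,  0.        ,  1.        ]])}
side {'camera_matrix': array([[532.75485008,   0.        , 284.78621313],
       [  0.        , 532.75485008, 205.03407472],
       [  0.        ,   0.        ,   1.        ]]), 'k1': -0.11718391968793329, 'world_to_cam': array([[-0.93673652, -0.3500082 ,  0.00435372,  0.48974137],
       [-0.24572212,  0.648673  , -0.72030825,  0.24547567],
       [ 0.24928965, -0.67580885, -0.69364045,  1.11116909],
       [ 0.        ,  0.        ,  0.        ,  1.        ]])}
wrist {'camera_matrix': array([[296.68591976,   0.        , 283.1609297 ],
       [  0.        , 296.68591976, 209.81922595],
       [  0.        ,   0.      
[... 349 characters left out ...]
0310321e+00,  2.21052050e-01,  1.52733751e+00,  2.88202674e-05,
        1.39468814e+00, -1.26110176e-01]), 'joint_velocities': array([ 6.01685003e-05, -5.96782773e-04, -4.24571320e-03, -2.56555822e-04,
       -4.24680367e-04, -6.32990873e-04]), 'joint_torque': array([ 6.92965768e-04, -4.97484434e+01, -3.89903855e+01, -2.15027276e-04,
        7.14690526e-03,  1.81264079e-05]), 'tool_pos': array([ 0.18095769, -0.59802153,  0.40385168]), 'tcp_rot': array([ 9.89229442e-01,  1.46371310e-01, -1.25469282e-06, -7.42655831e-04]), 'wrist_force': array([-0.31211301, -0.36718257,  0.74260167]), 'torque': array([-0.03959724, -0.04109888,  0.00435768]), 'grip_force': 0.0, 'finger_gap': 0.0855814535961703}
```

View pics/scene0.png

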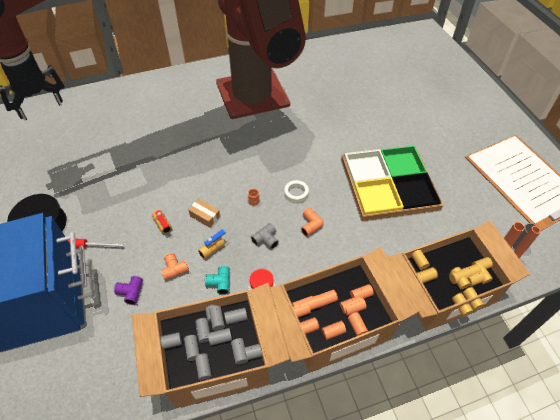

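View pics/side0.png

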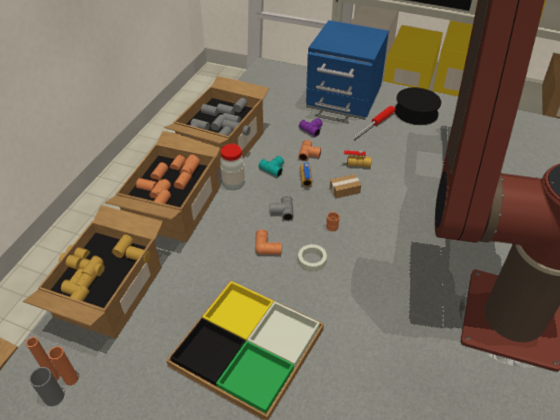

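The scene picture shows the copper tee at (175,266), elbow (312,222), coupling (254,196) and red valve (162,221). The bins are white (368,167), green (404,163), yellow (380,196) and black (415,190). The side view agrees. Next I'll get rough positions from both views.

```bash
cat > h.py <<'E'
import numpy as np, cv2
from bench import r, imaging
def ray(p,uv):
    d=np.array([p['k1'],0,0,0,0.]); K=p['camera_matrix']
    q=cv2.undistortPoints(np.array(uv,float).reshape(-1,1,2),K,d)[:,0]
    T=p['world_to_cam']; R=T[:3,:3]; c=-R.T@T[:3,3]
    return c,np.c_[q,np.ones(len(q))]@R
def onz(p,uv,z):
    c,d=ray(p,uv); return c+d*((z-c[2])/d[:,2])[:,None]
def proj(p,P):
    T=p['world_to_cam']; return cv2.projectPoints(np.array(P,float).reshape(-1,3),cv2.Rodrigues(T[:3,:3])[0],T[:3,3],p['camera_matrix'],np.array([p['k1'],0,0,0,0.]))[0][:,0]
def tri(ps,uvs):
    A=np.zeros((3,3));b=np.zeros(3)
    for p,uv in zip(ps,uvs):
        c,d=ray(p,[uv]);d=d[0]/np.linalg.norm(d[0]);M=np.eye(3)-np.outer(d,d);A+=M;b+=M@c
    return np.linalg.solve(A,b)
HSV={'copper':((4,100,60),(14,255,255)),'red':((0,190,90),(3,255,255)),'green':((50,120,60),(75,255,255)),'yellow':((22,170,120),(32,255,255)),'brass':((15,100,60),(25,255,255))}
def blobs(im,col,amin=60):
    m=cv2.inRange(cv2.cvtColor(im,cv2.COLOR_RGB2HSV),*HSV[col])
    if col=='red': m|=cv2.inRange(cv2.cvtColor(im,cv2.COLOR_RGB2HSV),(172,150,90),(180,255,255))
    cs=cv2.findContours(m,cv2.RETR_EXTERNAL,cv2.CHAIN_APPROX_NONE)[0]
    return [c[:,0] for c in cs if cv2.contourArea(c)>amin]
def cen(c):
    M=cv2.moments(c.reshape(-1,1,2)); return np.array([M['m10']/M['m00'],M['m01']/M['m00']])
E
python3 - <<'E'
from h import *
np.set_printoptions(precision=4,suppress=True)
ps={n:imaging.camera_params(n) for n in('scene','side')}
im={n:cv2.imread(f'pics/{n}0.png')[:,:,::-1].copy() for n in ps}
for col in ('copper','red','green','yellow'):
  for n in ps:
    for c in blobs(im[n],col,25):
        u=cen(c); w=onz(ps[n],[u],0.015)[0]
        if 0.1<w[0]<0.75 and -.6<w[1]<.6: print(col,n,u,w,cv2.contourArea(c))
print(tri([ps['scene'],ps['side']],[(368,167),(283,332)]),tri([ps['scene'],ps['side']],[(162,221),(357,158)]))
E
```

```text
copper scene [198.7017 307.44  ] [ 0.7182 -0.3369  0.015 ] 542.0
copper scene [173.2743 266.707 ] [ 0.5925 -0.3728  0.015 ] 392.5
copper scene [434.9229 245.7089] [0.7434 0.2707 0.015 ] 114.5
copper scene [201.876  219.5401] [ 0.4751 -0.2742  0.015 ] 64.5
copper scene [311.6473 221.1287] [ 0.5711 -0.0017  0.015 ] 318.5
copper scene [404.9867 211.9837] [0.6225 0.2473 0.015 ] 225.5
copper scene [253.1655 196.3204] [ 0.4429 -0.1238  0.015 ] 142.0
copper scene [521.398  220.2491] [0.7497 0.5413 0.015 ] 639.0
copper side [265.9243 244.2901] [ 0.5714 -0.0037  0.015 ] 400.5
copper side [332.3623 221.0353] [ 0.4479 -0.1318  0.015 ] 184.0
copper side [309.2351 149.4836] [ 0.5911 -0.3802  0.015 ] 224.0
red scene [260.5637 277.975 ] [ 0.6894 -0.178   0.015 ] 273.5
red scene [ 80.0103 242.2509] [ 0.4458 -0.5919  0.015 ] 48.5
red scene [162.8725 221.2549] [ 0.448  -0.3736  0.015 ] 51.0
red side [353.0121 152.4364] [ 0.4715 -0.4116  0.015 ] 27.5
green scene [403.1321 160.9949] [0.454  0.3304 0.015 ] 917.5
green side [254.9211 375.8304] [0.4654 0.3166 0.015 ] 3060.5
yellow scene [377.9725 195.8354] [0.5491 0.2019 0.015 ] 1182.0
yellow side [237.6102 309.6259] [0.5583 0.1883 0.015 ] 2140.0
[0.4493 0.2142 0.0256] [ 0.453  -0.3759  0.0258]
```

View pics/wrist0.png

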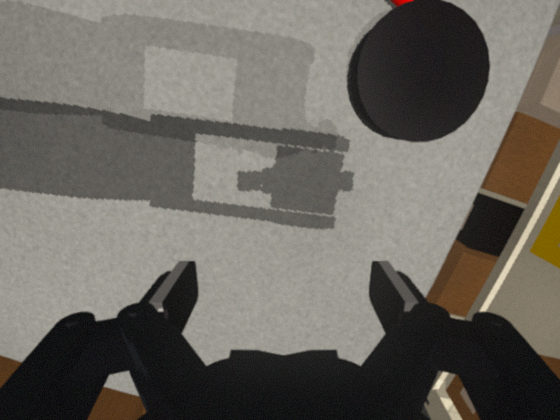

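The wrist view has no parts in it, only the arm's shadow and the black dish. In it, image right is tool y and image up is tool +x. I'll move above the tee and red valve region, staying high.

```bash
python3 -m crank '0.047 -0.016 0 0 0 0 0.085;0.047 -0.016 0 0 0 0 0.085;0.047 -0.016 0 0 0 0 0.085;0.047 -0.016 0 0 0 0 0.085;0.047 -0.016 0 0 0 0 0.085;0.047 -0.016 0 0 0 0 0.085;0.047 -0.016 0 0 0 0 0.085;0.047 -0.016 0 0 0 0 0.085;0 0 0 0 0 0 0.085;0 0 0 0 0 0 0.085;0 0 0 0 0 0 0.085'
python3 - <<'E'
from h import *
np.set_printoptions(precision=4,suppress=True)
p=imaging.camera_params('wrist'); im=imaging.snapshot('wrist'); cv2.imwrite('pics/w1.png',im[:,:,::-1])
import pickle; pickle.dump(p,open('w1.pkl','wb'))
print(-p['world_to_cam'][:3,:3].T@p['world_to_cam'][:3,3],r.get_state()['tool_pos'])
for col in('copper','red','brass'):
  for c in blobs(im,col,80): u=cen(c);print(col,u,onz(p,[u],.015)[0],cv2.contourArea(c))
E
```

```text
time_s: 1.25
tool_pos: [0.5032, -0.3673, 0.4043]
tcp_rot: [0.989, 0.146, -0.0, -0.0]
wrist_force: [-0.0, 0.6, 0.1]
finger_gap: 0.0851
grip_force: 0.0
[ 0.5738 -0.3473  0.3724] [ 0.5029 -0.3676  0.4044]
copper [182.7345 214.1488] [ 0.4275 -0.258   0.015 ] 177.0
copper [205.9355 191.1442] [ 0.4654 -0.28    0.015 ] 341.0
copper [ 81.7729 172.4446] [ 0.4438 -0.1235  0.015 ] 897.5
copper [310.8923 112.0793] [ 0.592  -0.3752  0.015 ] 1953.0
copper [13.806 38.048] [ 0.5784 -0.0204  0.015 ] 1215.5
red [446.4512 284.1483] [ 0.4323 -0.6289  0.015 ] 973.0
red [278.5829 217.019 ] [ 0.4592 -0.376   0.015 ] 306.5
brass [552.4902 355.6245] [ 0.3596 -0.8713  0.015 ] 458.0
brass [278.2843 231.6813] [ 0.4401 -0.3813  0.015 ] 432.0
brass [176.7819 198.0514] [ 0.4461 -0.2466  0.015 ] 415.0
brass [200.2414 193.8673] [ 0.46  -0.274  0.015] 584.0
brass [224.5919 110.111 ] [ 0.5654 -0.2793  0.015 ] 767.0
```

View pics/w1.png

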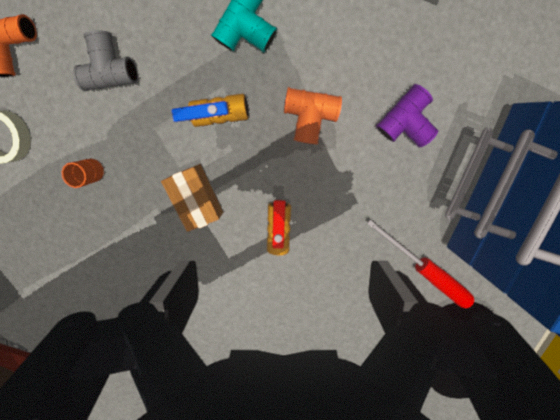

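w1 shows the copper tee with its run from (287,103) to (341,108) and its branch pointing down to (307,141). The red valve is at (279,228) with its lever pointing up in the image. The blue valve, grey tee, coupling at (82,172) and elbow at the left edge are also visible. I'll measure the tee, valve and coupling.

```bash
cat >> h.py <<'E'
def toolxy(w,st=None):
    """world vector -> tool frame"""
    from scipy.spatial.transform import Rotation as Ro
    st=st or r.get_state(); return Ro.from_quat(st['tcp_rot']).inv().apply(w)
def rect(p,im,box,lo,hi,z):
    x0,y0,x1,y1=box; m=np.zeros(im.shape[:2],np.uint8)
    m[y0:y1,x0:x1]=cv2.inRange(cv2.cvtColor(im,cv2.COLOR_RGB2HSV),lo,hi)[y0:y1,x0:x1]
    m=cv2.morphologyEx(m,cv2.MORPH_CLOSE,np.ones((5,5)))
    c=max(cv2.findContours(m,cv2.RETR_EXTERNAL,cv2.CHAIN_APPROX_NONE)[0],key=cv2.contourArea)[:,0]
    W=onz(p,c,z)[:,:2]; (cx,cy),s,a=cv2.minAreaRect((W*1000).astype(np.float32)); return (cx,cy),s,a,W
E
python3 - <<'E'
from h import *
import pickle
p=pickle.load(open('w1.pkl','rb')); im=cv2.imread('pics/w1.png')[:,:,::-1].copy()
for n,b,lo,hi,z in (('tee',(270,75,360,155),(3,90,30),(15,255,255),.014),('coup',(50,145,115,200),(0,90,20),(15,255,255),.019),('lever',(255,190,305,265),(0,170,60),(8,255,255),.046),('valve',(255,190,305,265),(0,90,30),(28,255,255),.02)):
    c,s,a,W=rect(p,im,b,lo,hi,z); print(n,c,s,a,cv2.boxPoints((c,s,a)).round().tolist())
st=r.get_state();print(st['tcp_rot'],toolxy([1,0,0],st))
E
```

```text
tee (585.9655151367188, -376.8770751953125) (58.75014877319336, 65.29383850097656) 8.118926048278809 [[552.0, -349.0], [561.0, -413.0], [620.0, -405.0], [610.0, -340.0]]
coup (445.8712463378906, -125.74339294433594) (32.77425003051758, 57.37583541870117) 34.56089782714844 [[416.0, -111.0], [449.0, -159.0], [476.0, -140.0], [443.0, -93.0]]
lever (460.67816162109375, -375.7100524902344) (58.4466438293457, 13.833001136779785) 14.702620506286621 [[431.0, -376.0], [434.0, -390.0], [491.0, -375.0], [487.0, -362.0]]
valve (446.97900390625, -379.63641357421875) (75.43775177001953, 29.163698196411133) 15.921235084533691 [[407.0, -376.0], [415.0, -404.0], [487.0, -383.0], [479.0, -355.0]]
[ 9.89332137e-01  1.45677058e-01 -3.24275334e-04 -1.09713743e-04] [ 9.57556179e-01  2.88245920e-01 -6.73597568e-04]
```

The tee measures 59 x 65 mm against the given 57 x 62, with its branch direction about (-0.99,-0.14). That is close enough to act on. I'll turn +0.149 and descend onto the branch 13 mm out from the middle.

```bash
python3 -m crank '0 0 0 0 0 0.149 0.085;0.023 0.007 0.035 0 0 0 0.085;0.023 0.007 0.035 0 0 0 0.085;0.022 0.007 0.035 0 0 0 0.085;0 0 0.035 0 0 0 0.085;0 0 0.035 0 0 0 0.085;0 0 0.03 0 0 0 0.085;0 0 0.02 0 0 0 0.085;0 0 0.004 0 0 0 0.085;0 0 0 0 0 0 0.085;0 0 0 0 0 0 0.085' 40
python3 - <<'E'
from h import *
print(r.get_state()['wrist_force']); cv2.imwrite('pics/w2.png',imaging.snapshot('wrist')[:,:,::-1])
E
```

```text
time_s: 2.4
tool_pos: [0.5743, -0.379, 0.1775]
tcp_rot: [0.997, 0.072, 0.001, 0.001]
wrist_force: [0.4, -0.3, -0.7]
finger_gap: 0.0851
grip_force: 0.0
[ 0.35165038 -0.29514906 -0.70672386]
```

View pics/w2.png

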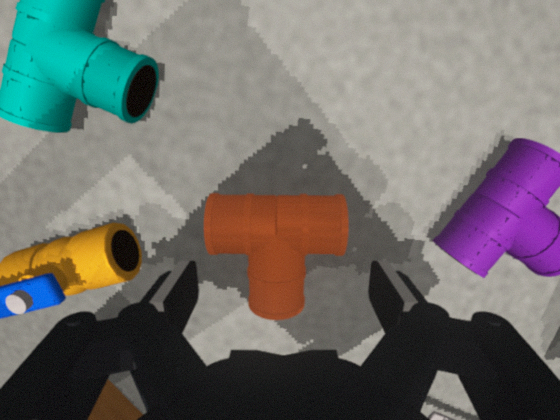

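w2: the tee's branch is at (277,285), squarely between the fingers at (185,280) and (380,280), and the blue valve is clear at (140,250). I'll close, lift, and locate the bins.

```bash
python3 -m crank '0 0 0 0 0 0 0.02;0 0 0 0 0 0 0.02;0 0 0 0 0 0 0.02;0 0 0 0 0 0 0.02;0 0 0 0 0 0 0.02;0 0 0 0 0 0 0.02;0 0 0 0 0 0 0.02;0 0 0 0 0 0 0.02' 40
python3 - <<'E'
from h import *
np.set_printoptions(precision=4,suppress=True)
ps={n:imaging.camera_params(n) for n in('scene','side')}
H={'green':((50,100,30),(80,255,255)),'yellow':((22,150,60),(32,255,255))}
for n in ps:
    im=cv2.imread(f'pics/{n}0.png')[:,:,::-1].copy()
    for k,b in (('green',{'scene':(370,140,440,190),'side':(205,330,305,415)}[n]),('yellow',{'scene':(350,170,410,220),'side':(190,275,285,350)}[n])):
        c,s,a,W=rect(ps[n],im,b,*H[k],.032); print(n,k,c,s,a)
    g=[(460-0,0)]
E
```

```text
time_s: 3.25
tool_pos: [0.5743, -0.3777, 0.1762]
tcp_rot: [0.997, 0.072, 0.0, 0.0]
wrist_force: [-2.4, 1.9, 5.5]
finger_gap: 0.0267
grip_force: 39.2
scene green (465.71484375, 319.57513427734375) (105.71051788330078, 109.81878662109375) 80.90785217285156
scene yellow (557.4271240234375, 195.71548461914062) (112.25141906738281, 112.17903900146484) 80.92952728271484
side green (462.59039306640625, 322.2388000488281) (111.29460144042969, 112.36917114257812) 81.20989990234375
side yellow (553.6174926757812, 197.05865478515625) (109.86679077148438, 107.39798736572266) 81.28204345703125
```

Gripped (26.7 mm gap, 39 N). Both views agree on the bins with edges of about 106 mm. The grid centre is (510,259) and the walls are at -8.7°, which puts green at (466,319), white at (450,214), yellow at (554,198) and black at (570,303). I'll carry the tee to green now.

```bash
python3 -m crank '0 0 -0.02 0 0 0 0.02;0 0 -0.045 0 0 0 0.02;0 0 -0.045 0 0 0.148 0.02;0 0 -0.04 0 0 0.148 0.02;-0.0075 -0.0224 0 0 0 0 0.02;-0.015 -0.0448 0 0 0 0 0.02;-0.015 -0.0448 0 0 0 0 0.02;-0.015 -0.0448 0 0 0 0 0.02;-0.015 -0.0448 0 0 0 0 0.02;-0.015 -0.0448 0 0 0 0 0.02;-0.015 -0.0448 0 0 0 0 0.02;-0.015 -0.0448 0 0 0 0 0.02;-0.015 -0.0448 0 0 0 0 0.02;-0.015 -0.0448 0 0 0 0 0.02;-0.015 -0.0448 0 0 0 0 0.02;-0.015 -0.0448 0 0 0 0 0.02;-0.015 -0.0448 0 0 0 0 0.02;-0.015 -0.0448 0 0 0 0 0.02;-0.015 -0.0448 0 0 0 0 0.02;-0.0075 -0.0224 0 0 0 0 0.02' 60
python3 - <<'E'
from h import *
import pickle
r.get_state();p=imaging.camera_params('wrist');cv2.imwrite('pics/w3.png',imaging.snapshot('wrist')[:,:,::-1]);pickle.dump(p,open('w3.pkl','wb'))
s=r.get_state();print(s['tool_pos'],s['finger_gap'],s['grip_force'],s['joints'])
E
```

```text
time_s: 5.25
tool_pos: [0.4516, 0.3235, 0.3252]
tcp_rot: [0.997, -0.074, -0.0, -0.0]
wrist_force: [0.1, -0.6, -1.2]
finger_gap: 0.026
grip_force: 59.2
[0.45118316 0.32520681 0.32527676] 0.026018106727481317 59.21896755695343 [0.48201409 0.12733704 1.7865486  0.00265461 1.22703529 2.19972923]
```

View pics/w3.png

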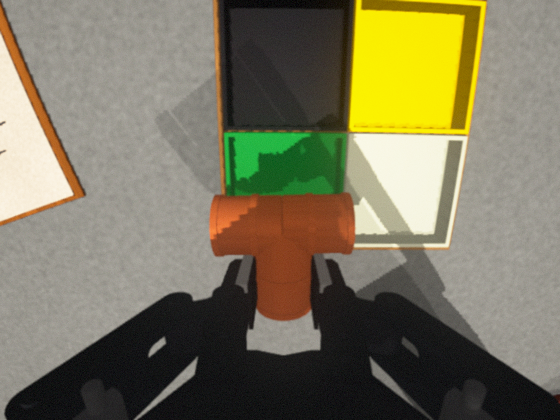

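w3 shows the tee held level and square to the bins. The four-bin junction is at about (350,131), and the outer rim corners are white at (450,245) and yellow at (484,3). I'll check the grid against these.

```bash
python3 - <<'E'
from h import *
import pickle
p=pickle.load(open('w3.pkl','rb'))
print((onz(p,[(350,131),(450,245),(484,4),(221,3),(468,132),(224,131)],.032)*1000).round(1).tolist())
print(r.get_state()['tool_pos'])
E
```

```text
[[507.7, 255.9, 32.0], [386.8, 167.2, 32.0], [593.8, 137.5, 32.0], [620.8, 346.3, 32.0], [493.0, 152.2, 32.0], [523.6, 362.8, 32.0]]
[0.45118316 0.32520681 0.32527676]
```

The junction reads (508,256), so I'll take (509,257). I'll lower the tee into green and release it.

```bash
python3 -m crank '0.0023 0.0054 0.02 0 0 0 0.02;0 0 0.035 0 0 0 0.02;0 0 0.035 0 0 0 0.02;0 0 0.025 0 0 0 0.02;0 0 0.015 0 0 0 0.02;0 0 0.007 0 0 0 0.02;0 0 0.003 0 0 0 0.02;0 0 0 0 0 0 0.02;0 0 0 0 0 0 0.02' 
python3 -c "
from h import *
s=r.get_state();print(s['tool_pos'],s['wrist_force'])"
```

```text
time_s: 6.2
tool_pos: [0.4551, 0.3151, 0.1871]
tcp_rot: [0.997, -0.076, 0.001, -0.001]
wrist_force: [0.7, -0.4, -0.9]
finger_gap: 0.026
grip_force: 59.3
[0.45510648 0.31512167 0.18708739] [ 0.66738473 -0.43693149 -0.9369947 ]
```

```bash
python3 -m crank '0 0 0.0015 0 0 0 0.02;0 0 0 0 0 0 0.02;0 0 0 0 0 0 0.02'; python3 -m crank '0 0 0.0015 0 0 0 0.02;0 0 0 0 0 0 0.02;0 0 0 0 0 0 0.02'
```

```text
time_s: 6.5
tool_pos: [0.4545, 0.3148, 0.1846]
tcp_rot: [0.997, -0.076, 0.0, -0.0]
wrist_force: [-0.2, 0.2, -1.0]
finger_gap: 0.0264
grip_force: 59.3
time_s: 6.8
tool_pos: [0.4546, 0.3149, 0.1838]
tcp_rot: [0.997, -0.075, 0.0, -0.0]
wrist_force: [-2.6, -1.5, 6.4]
finger_gap: 0.0261
grip_force: 60.4
```

Contact at 6 N, so the tee is on the floor. I'll release, lift, and move on to view the elbow.

```bash
python3 -m crank '0 0 0 0 0 0 0.05;0 0 0 0 0 0 0.05;0 0 0 0 0 0 0.05;0 0 0 0 0 0 0.05;0 0 -0.03 0 0 0 0.05;0 0 -0.05 0 0 0 0.06;0 0 -0.05 0 0 0 0.085;0 0 -0.05 0 0 0 0.085;0.013 0.0435 0 0 0 0 0.085;0.013 0.0435 0 0 0 0 0.085;0.013 0.0435 0 0 0 0 0.085;0.013 0.0435 0 0 0 0 0.085;0.013 0.0435 0 0 0 0 0.085;0.013 0.0435 0 0 0 0 0.085;0.013 0.0435 0 0 0 0 0.085;0 0 0 0 0 0 0.085;0 0 0 0 0 0 0.085;0 0 0 0 0 0 0.085' 40
python3 - <<'E'
from h import *
import pickle
p=imaging.camera_params('wrist');im=imaging.snapshot('wrist');sc=imaging.snapshot('scene')[120:240,300:480]
a=im.copy();a[300:420,380:560]=sc;cv2.imwrite('pics/w4.png',a[:,:,::-1]);pickle.dump(p,open('w4.pkl','wb'))
print(proj(p,[(.571,-.003,.014),(.445,-.127,.019)]),r.get_state()['tool_pos'])
E
```

```text
time_s: 8.6
tool_pos: [0.4983, 0.0007, 0.3625]
tcp_rot: [0.997, -0.075, -0.0, -0.0]
wrist_force: [-0.4, 0.8, 0.1]
finger_gap: 0.0852
grip_force: 0.0
[[274.87141963 122.06100828]
 [401.618639   221.12519133]] [0.49832627 0.00131494 0.36259361]
```

View pics/w4.png

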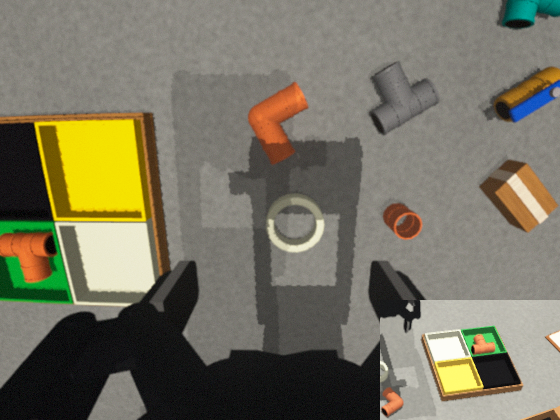

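w4 shows the copper tee sitting upright in the green bin. The elbow's corner is at about (258,122), with limb ends at (300,93) and (280,157). The coupling is at (402,221) and the white ring at (295,222).

```bash
python3 - <<'E'
from h import *
import pickle
p=pickle.load(open('w4.pkl','rb')); im=cv2.imread('pics/w4.png')[:,:,::-1].copy()
c,s,a,W=rect(p,im,(235,70,325,175),(3,90,30),(15,255,255),.014)
print(c,s,a,cv2.boxPoints((c,s,a)).round(1).tolist())
print((onz(p,[(300,93),(280,157),(258,122)],.014)*1000).round(1))
c,s,a,W=rect(p,im,(375,195,430,245),(0,90,20),(15,255,255),.019);print(c,s)
# coupling top rim ellipse and base
print(toolxy([1,0,0]),toolxy([0,1,0]))
E
```

```text
(567.2266235351562, -11.37643051147461) (63.587703704833984, 63.06193923950195) 19.861953735351562 [[526.5999755859375, 7.5], [548.0, -51.79999923706055], [607.7999877929688, -30.200000762939453], [586.4000244140625, 29.100000381469727]]
[[595.3 -32.4  14. ]
 [534.8  -2.8  14. ]
 [573.7  14.2  14. ]]
(445.1732482910156, -128.33172607421875) (50.756103515625, 32.78690719604492)
[ 9.88876646e-01 -1.48737763e-01 -2.40317977e-04] [-1.48737674e-01 -9.88876624e-01  3.55090754e-04]
```

```bash
python3 -m crank '0 0 0 0 0 -0.124 0.085;0 0 0 0 0 -0.124 0.085;0 0 0 0 0 -0.124 0.085;0 0 0 0 0 -0.125 0.085;0.0222 0.0095 0.03 0 0 0 0.085;0.0222 0.0095 0.03 0 0 0 0.085;0 0 0.035 0 0 0 0.085;0 0 0.035 0 0 0 0.085;0 0 0.035 0 0 0 0.085;0 0 0.015 0 0 0 0.085;0 0 0.005 0 0 0 0.085;0 0 0 0 0 0 0.085;0 0 0 0 0 0 0.085' 40
python3 - <<'E'
from h import *
cv2.imwrite('pics/w5.png',imaging.snapshot('wrist')[:,:,::-1])
s=r.get_state();print(s['tool_pos'],s['wrist_force'])
E
```

```text
time_s: 10.0
tool_pos: [0.5478, -0.0026, 0.1796]
tcp_rot: [0.985, 0.172, 0.001, 0.0]
wrist_force: [0.1, 0.9, 1.1]
finger_gap: 0.0849
grip_force: 0.0
[ 0.54782535 -0.00277352  0.17975117] [-0.06668099  0.60499685  0.37851513]
```

View pics/w5.png

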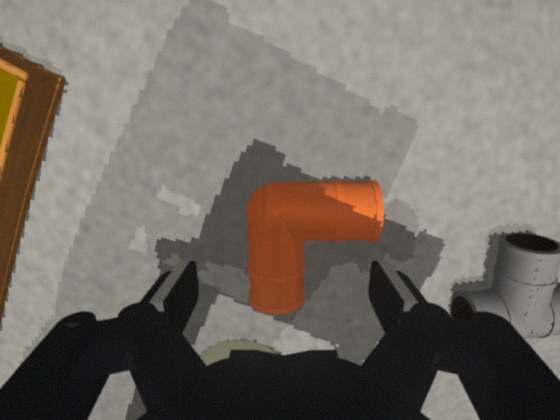

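w5: the limb is at (277,280), centred between the pads, with the cross limb clear of the right pad. Grip, then carry.

```bash
python3 -m crank '0 0 0.003 0 0 0 0.085;0 0 0 0 0 0 0.02;0 0 0 0 0 0 0.02;0 0 0 0 0 0 0.02;0 0 0 0 0 0 0.02;0 0 0 0 0 0 0.02;0 0 0 0 0 0 0.02;0 0 0 0 0 0 0.02;0 0 0 0 0 0 0.02' 50
python3 - <<'E'
from h import *
s=r.get_state();print(s['tool_pos'],s['wrist_force'])
E
```

```text
time_s: 10.95
tool_pos: [0.5467, -0.0028, 0.175]
tcp_rot: [0.985, 0.172, 0.0, -0.0]
wrist_force: [-2.0, 1.0, 5.8]
finger_gap: 0.0262
grip_force: 48.5
[ 0.54674428 -0.0027707   0.17504367] [-1.98322451  1.0382833   5.80413524]
```

```bash
python3 -m crank '0 0 -0.02 0 0 0 0.02;0 0 -0.045 0 0 0 0.02;0 0 -0.045 0 0 0 0.02;0 0 0 0 0 0.124 0.02;0 0 0 0 0 0.124 0.02;0 0 0 0 0 0.124 0.02;0 0 0 0 0 0.123 0.02;-0.0242 -0.0339 0 0 0 0 0.02;-0.0242 -0.0339 0 0 0 0 0.02;-0.0242 -0.0339 0 0 0 0 0.02;-0.0242 -0.0339 0 0 0 0 0.02;-0.0242 -0.0339 0 0 0 0 0.02;-0.0242 -0.0339 0 0 0 0 0.02;0 0 0 0 0 0 0.02;0 0 0 0 0 0 0.02;0 0 0 0 0 0 0.02' 60
python3 - <<'E'
from h import *
cv2.imwrite('pics/w6.png',imaging.snapshot('wrist')[:,:,::-1])
s=r.get_state();print(s['tool_pos'],s['wrist_force'],toolxy(np.array([.4329,.2198,.184])-s['tool_pos']))
E
```

```text
time_s: 12.55
tool_pos: [0.4336, 0.2193, 0.2845]
tcp_rot: [0.997, -0.075, 0.0, 0.0]
wrist_force: [1.0, -0.4, -1.5]
finger_gap: 0.0262
grip_force: 59.0
[0.4338313  0.21908693 0.28455018] [-0.42895849 -0.43802275 -1.67522494] [-0.00103598 -0.0005988   0.1005499 ]
```

View pics/w6.png

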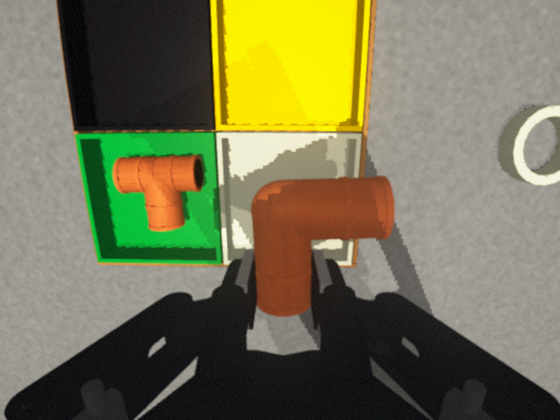

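w6 shows the elbow level and aligned over the white bin, with the green bin's tee to its left. I'll lower it.

```bash
python3 -m crank '0 0 0.02 0 0 0 0.02;0 0 0.03 0 0 0 0.02;0 0 0.025 0 0 0 0.02;0 0 0.015 0 0 0 0.02;0 0 0.007 0 0 0 0.02;0 0 0.002 0 0 0 0.02;0 0 0 0 0 0 0.02;0 0 0 0 0 0 0.02;0 0 0 0 0 0 0.02';  python3 -m crank '0 0 0.0015 0 0 0 0.02;0 0 0 0 0 0 0.02;0 0 0 0 0 0 0.02'
```

```text
time_s: 13.5
tool_pos: [0.4339, 0.22, 0.1867]
tcp_rot: [0.997, -0.075, 0.001, -0.0]
wrist_force: [-0.7, -0.3, -1.1]
finger_gap: 0.0259
grip_force: 59.0
time_s: 13.8
tool_pos: [0.4333, 0.22, 0.1843]
tcp_rot: [0.997, -0.074, 0.0, -0.0]
wrist_force: [0.3, -0.0, 0.2]
finger_gap: 0.0259
grip_force: 59.0
```

```bash
python3 -m crank '0 0 0.0015 0 0 0 0.02;0 0 0 0 0 0 0.02;0 0 0 0 0 0 0.02'; python3 -m crank '0 0 0.0008 0 0 0 0.02;0 0 0 0 0 0 0.02;0 0 0 0 0 0 0.02'
```

```text
time_s: 14.1
tool_pos: [0.4334, 0.22, 0.1827]
tcp_rot: [0.997, -0.075, 0.0, -0.0]
wrist_force: [-0.3, 1.0, -0.8]
finger_gap: 0.026
grip_force: 59.1
time_s: 14.4
tool_pos: [0.4334, 0.22, 0.1826]
tcp_rot: [0.997, -0.074, -0.0, 0.0]
wrist_force: [-3.1, -0.2, 6.9]
finger_gap: 0.0261
grip_force: 60.0
```

```bash
python3 -m crank '0 0 0 0 0 0 0.04;0 0 0 0 0 0 0.04;0 0 0 0 0 0 0.04;0 0 0 0 0 0 0.04;0 0 -0.03 0 0 0 0.04;0 0 -0.05 0 0 0 0.06;0 0 -0.05 0 0 0 0.06;0.0079 0.0427 0 0 0 0 0.06;0.0079 0.0427 0 0 0 0 0.06;0.0079 0.0427 0 0 0 0 0.06;0.0079 0.0427 0 0 0 0 0.06;0.0079 0.0427 0 0 0 0 0.06;0.0079 0.0427 0 0 0 0 0.06;0.0079 0.0427 0 0 0 0 0.06;0.0079 0.0427 0 0 0 0 0.06;0 0 0 0 0 0 0.06;0 0 0 0 0 0 0.06;0 0 0 0 0 0 0.06' 40
python3 - <<'E'
from h import *
p=imaging.camera_params('wrist');im=imaging.snapshot('wrist');sc=imaging.snapshot('scene')[120:240,300:480]
s=r.get_state();T=proj(p,[(.4455,-.127,0),(.4455,-.127,.038)]);print(T,s['tool_pos'],s['finger_gap'])
a=im.copy();a[0:120,380:560]=sc
for t in T: cv2.circle(a,tuple(int(v) for v in t),2,(0,0,255),-1)
cv2.imwrite('pics/w7.png',a[:,:,::-1])
E
```

```text
time_s: 16.2
tool_pos: [0.4449, -0.1265, 0.3116]
tcp_rot: [0.997, -0.074, -0.0, -0.0]
wrist_force: [0.2, 0.6, -1.0]
finger_gap: 0.0602
grip_force: 0.0
[[282.17748567 198.54409075]
 [282.02256704 209.86249004]] [ 0.44502203 -0.12604562  0.31169918] 0.05972065225476618
```

View pics/w7.png

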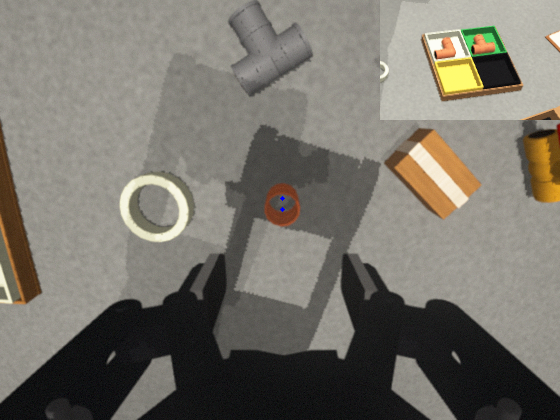

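w7 shows the elbow upright in white. The coupling at (282,205) matches my prediction to about 1 px, and its neighbours are clear. I'll descend and grip.

```bash
python3 -m crank '0.0005 0.0007 0.03 0 0 0 0.06;0 0 0.04 0 0 0 0.06;0 0 0.035 0 0 0 0.06;0 0 0.02 0 0 0 0.06;0 0 0.0065 0 0 0 0.06;0 0 0 0 0 0 0.06;0 0 0 0 0 0 0.06;0 0 0 0 0 0 0.02;0 0 0 0 0 0 0.02;0 0 0 0 0 0 0.02;0 0 0 0 0 0 0.02;0 0 0 0 0 0 0.02;0 0 0 0 0 0 0.02;0 0 0 0 0 0 0.02' 40
python3 - <<'E'
from h import *
s=r.get_state();print(s['tool_pos'],s['wrist_force'],s['finger_gap'])
E
```

```text
time_s: 17.7
tool_pos: [0.4462, -0.1283, 0.1818]
tcp_rot: [0.997, -0.075, 0.001, 0.0]
wrist_force: [-1.2, 2.0, 6.6]
finger_gap: 0.0294
grip_force: 39.1
[ 0.44615989 -0.12833151  0.18183273] [-1.20182528  1.98708856  6.57186935] 0.029397357998623724
```

```bash
python3 -m crank '0 0 -0.02 0 0 0 0.02;0 0 -0.045 0 0 0 0.02;0 0 -0.045 0 0 0 0.02;0.0072 -0.0422 0 0 0 0 0.02;0.0072 -0.0422 0 0 0 0 0.02;0.0072 -0.0422 0 0 0 0 0.02;0.0072 -0.0422 0 0 0 0 0.02;0.0072 -0.0422 0 0 0 0 0.02;0.0072 -0.0422 0 0 0 0 0.02;0.0072 -0.0422 0 0 0 0 0.02;0.0072 -0.0422 0 0 0 0 0.02;0 0 0 0 0 0 0.02;0 0 0 0 0 0 0.02;0 0 0.03 0 0 0 0.02;0 0 0.04 0 0 0 0.02;0 0 0.02 0 0 0 0.02;0 0 0.007 0 0 0 0.02;0 0 0.002 0 0 0 0.02;0 0 0 0 0 0 0.02;0 0 0 0 0 0 0.02' 50;python3 -m crank '0 0 0.0015 0 0 0 0.02;0 0 0 0 0 0 0.02;0 0 0 0 0 0 0.02'
```

```text
time_s: 19.7
tool_pos: [0.5535, 0.1971, 0.1932]
tcp_rot: [0.997, -0.075, 0.001, -0.0]
wrist_force: [-0.3, 0.4, 0.2]
finger_gap: 0.0295
grip_force: 49.7
time_s: 20.0
tool_pos: [0.5527, 0.1973, 0.1903]
tcp_rot: [0.997, -0.074, 0.0, -0.0]
wrist_force: [0.9, 0.7, -1.0]
finger_gap: 0.029
grip_force: 49.7
```

```bash
python3 -m crank '0 0 0.0015 0 0 0 0.02;0 0 0 0 0 0 0.02;0 0 0 0 0 0 0.02'
```

```text
time_s: 20.3
tool_pos: [0.5529, 0.1974, 0.1894]
tcp_rot: [0.997, -0.074, 0.0, -0.0]
wrist_force: [-2.7, 0.0, 5.3]
finger_gap: 0.029
grip_force: 50.5
```

```bash
python3 -m crank '0 0 0 0 0 0 0.05;0 0 0 0 0 0 0.05;0 0 0 0 0 0 0.05;0 0 0 0 0 0 0.05;0 0 -0.03 0 0 0 0.05;0 0 -0.045 0 0 0 0.05;0 0 -0.045 0 0 0 0.07;-0.0015 0.0451 0 0 0 0 0.07;-0.0015 0.0451 0 0 0 0 0.07;-0.0015 0.0451 0 0 0 0 0.07;-0.0015 0.0451 0 0 0 0 0.07;-0.0015 0.0451 0 0 0 0 0.07;-0.0015 0.0451 0 0 0 0 0.07;-0.0015 0.0451 0 0 0 0 0.07;-0.0015 0.0451 0 0 0 0 0.07;-0.0015 0.0451 0 0 0 0 0.07;-0.0015 0.0451 0 0 0 0 0.07;-0.0015 0.0451 0 0 0 0 0.07;-0.0015 0.0451 0 0 0 0 0.07;-0.0015 0.0451 0 0 0 0 0.07' 40
python3 -m crank '0 0 0 0 0 -0.102 0.07;0 0 0 0 0 -0.102 0.07;0 0 0 0 0 -0.102 0.07;0 0 0 0 0 -0.102 0.07;0 0 0 0 0 0 0.07;0 0 0 0 0 0 0.07;0 0 0 0 0 0 0.07'
python3 - <<'E'
from h import *
p=imaging.camera_params('wrist');im=imaging.snapshot('wrist');sc=imaging.snapshot('scene')[120:240,300:480]
s=r.get_state();c,w,a_,W=rect(p,im,(230,140,340,300),(0,170,60),(8,255,255),.046);print(c,w,a_)
print(s['tool_pos'],s['tcp_rot'])
a=im.copy();a[0:120,380:560]=sc
cv2.imwrite('pics/w8.png',a[:,:,::-1])
E
```

```text
time_s: 22.3
tool_pos: [0.4454, -0.3814, 0.3084]
tcp_rot: [0.997, -0.075, 0.0, 0.0]
wrist_force: [0.3, 1.4, 0.3]
finger_gap: 0.0702
grip_force: 0.0
time_s: 23.0
tool_pos: [0.4462, -0.3796, 0.3084]
tcp_rot: [0.992, 0.128, -0.0, -0.0]
wrist_force: [-0.2, 0.3, 0.1]
finger_gap: 0.0699
grip_force: 0.0
(459.916259765625, -375.72625732421875) (57.869667053222656, 14.083748817443848) 14.76147174835205
[ 0.44616845 -0.37958652  0.30840436] [ 9.91707289e-01  1.28517128e-01 -1.74833011e-05  1.53593273e-05]
```

View pics/w8.png

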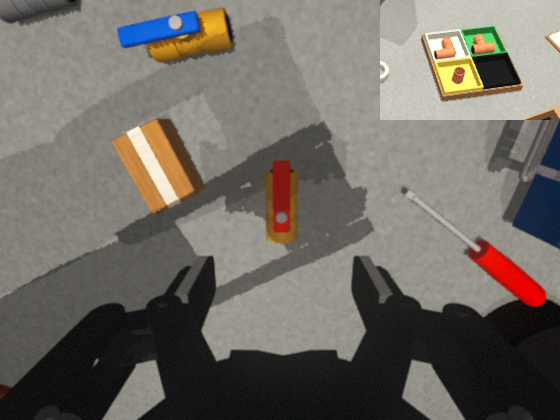

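w8 shows the coupling standing in yellow. The red valve is vertical in the picture at (282,205), with its pivot at (281,217). The lever fits at 58 x 14 mm and the tool is already over its middle. I'll descend and grip.

```bash
python3 -m crank '0 0 0.03 0 0 0 0.07;0 0 0.04 0 0 0 0.07;0 0 0.035 0 0 0 0.07;0 0 0.02 0 0 0 0.07;0 0 0.007 0 0 0 0.07;0 0 0 0 0 0 0.07;0 0 0 0 0 0 0.07;0 0 0 0 0 0 0.02;0 0 0 0 0 0 0.02;0 0 0 0 0 0 0.02;0 0 0 0 0 0 0.02;0 0 0 0 0 0 0.02;0 0 0 0 0 0 0.02;0 0 0 0 0 0 0.02' 50
python3 - <<'E'
from h import *
cv2.imwrite('pics/w9.png',imaging.snapshot('wrist')[:,:,::-1])
s=r.get_state();print(s['tool_pos'],s['wrist_force'],s['finger_gap'])
E
```

```text
time_s: 24.5
tool_pos: [0.4466, -0.38, 0.1777]
tcp_rot: [0.992, 0.129, 0.001, 0.001]
wrist_force: [-0.2, 1.7, 7.3]
finger_gap: 0.0294
grip_force: 51.9
[ 0.44657854 -0.37992998  0.17770026] [-0.14340037  1.80490341  6.40406043] 0.029056582438156505
```

View pics/w9.png

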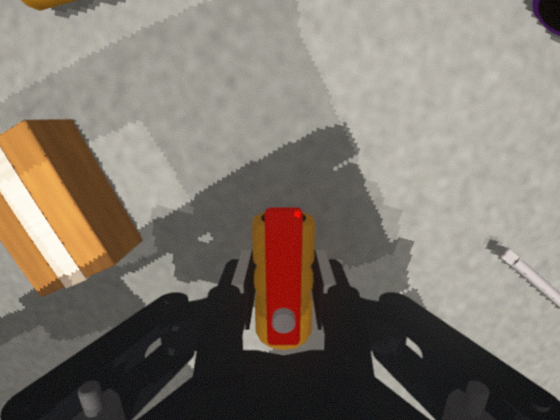

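w9: the valve is held across its body at (284,290), lever up and straight. I'll carry it to black.

```bash
python3 -m crank '0 0 -0.02 0 0 0 0.02;0 0 -0.05 0 0 0 0.02;0 0 -0.05 0 0 0 0.02;0 0 0 0 0 0.102 0.02;0 0 0 0 0 0.102 0.02;0 0 0 0 0 0.102 0.02;0 0 0 0 0 0.102 0.02' 70
python3 -m crank '0.0009 -0.0433 0 0 0 0 0.02;0.0009 -0.0433 0 0 0 0 0.02;0.0009 -0.0433 0 0 0 0 0.02;0.0009 -0.0433 0 0 0 0 0.02;0.0009 -0.0433 0 0 0 0 0.02;0.0009 -0.0433 0 0 0 0 0.02;0.0009 -0.0433 0 0 0 0 0.02;0.0009 -0.0433 0 0 0 0 0.02;0.0009 -0.0433 0 0 0 0 0.02;0.0009 -0.0433 0 0 0 0 0.02;0.0009 -0.0433 0 0 0 0 0.02;0.0009 -0.0433 0 0 0 0 0.02;0.0009 -0.0433 0 0 0 0 0.02;0.0009 -0.0433 0 0 0 0 0.02;0.0009 -0.0433 0 0 0 0 0.02;0.0009 -0.0433 0 0 0 0 0.02;0 0 0 0 0 0 0.02;0 0 0 0 0 0 0.02;0 0 0 0 0 0 0.02'
python3 -c "
from h import *
s=r.get_state();print(s['tool_pos'],toolxy(np.array([.563,.3027,.1865])-s['tool_pos']))"
```

```text
time_s: 25.25
tool_pos: [0.4458, -0.3793, 0.2959]
tcp_rot: [0.997, -0.077, -0.0, -0.0]
wrist_force: [-0.1, -0.0, -3.6]
finger_gap: 0.0287
grip_force: 70.7
time_s: 27.15
tool_pos: [0.563, 0.3025, 0.2956]
tcp_rot: [0.997, -0.075, -0.001, 0.001]
wrist_force: [0.4, 0.1, -3.5]
finger_gap: 0.0287
grip_force: 71.2
[0.56299741 0.30250139 0.29557605] [ 0.00011794 -0.00033836  0.10907564]
```

```bash
python3 -m crank '0 0 0.02 0 0 0 0.02;0 0 0.035 0 0 0 0.02;0 0 0.03 0 0 0 0.02;0 0 0.015 0 0 0 0.02;0 0 0.006 0 0 0 0.02;0 0 0.002 0 0 0 0.02;0 0 0 0 0 0 0.02;0 0 0 0 0 0 0.02;0 0 0 0 0 0 0.02';  python3 -m crank '0 0 0.0015 0 0 0 0.02;0 0 0 0 0 0 0.02;0 0 0 0 0 0 0.02'
```

```text
time_s: 28.05
tool_pos: [0.564, 0.3036, 0.1899]
tcp_rot: [0.997, -0.074, 0.001, -0.001]
wrist_force: [0.0, -0.9, -3.7]
finger_gap: 0.0287
grip_force: 71.1
time_s: 28.35
tool_pos: [0.5633, 0.3034, 0.1869]
tcp_rot: [0.997, -0.074, -0.0, 0.0]
wrist_force: [-0.5, 0.1, -2.7]
finger_gap: 0.0284
grip_force: 71.1
```

```bash
python3 -m crank '0 0 0.001 0 0 0 0.02;0 0 0 0 0 0 0.02;0 0 0 0 0 0 0.02'
```

```text
time_s: 28.65
tool_pos: [0.5633, 0.3033, 0.1858]
tcp_rot: [0.997, -0.075, -0.0, 0.0]
wrist_force: [-0.3, 0.4, -2.7]
finger_gap: 0.0286
grip_force: 71.1
```

```bash
python3 -m crank '0 0 0.0015 0 0 0 0.02;0 0 0 0 0 0 0.02;0 0 0 0 0 0 0.02'
```

```text
time_s: 28.95
tool_pos: [0.5635, 0.3034, 0.1853]
tcp_rot: [0.997, -0.075, 0.0, -0.0]
wrist_force: [-4.1, -1.4, 6.0]
finger_gap: 0.029
grip_force: 72.3
```

Contact. I'll release, rise and back off toward the robot, then check.

```bash
python3 -m crank '0 0 0 0 0 0 0.05;0 0 0 0 0 0 0.05;0 0 0 0 0 0 0.05;0 0 0 0 0 0 0.05;0 0 0 0 0 0 0.05;0 0 -0.03 0 0 0 0.05;0 0 -0.05 0 0 0 0.05;0 0 -0.05 0 0 0 0.05;0 0 -0.05 0 0 0 0.05;-0.045 0 0 0 0 0 0.05;-0.045 0 0 0 0 0 0.05;-0.03 0 0 0 0 0 0.05;0 0 0 0 0 0 0.05;0 0 0 0 0 0 0.05;0 0 0 0 0 0 0.05'
python3 - <<'E'
from h import *
a=imaging.snapshot('wrist');b=imaging.snapshot('scene')
o=np.vstack([np.hstack([a[0:300,80:480],b[120:420,60:460]])]);cv2.imwrite('pics/end.png',o[:,:,::-1])
E
```

```text
time_s: 30.45
tool_pos: [0.4456, 0.3211, 0.3647]
tcp_rot: [0.997, -0.075, 0.001, -0.0]
wrist_force: [-1.3, 0.4, -0.6]
finger_gap: 0.0501
grip_force: 0.0
```

View pics/end.png

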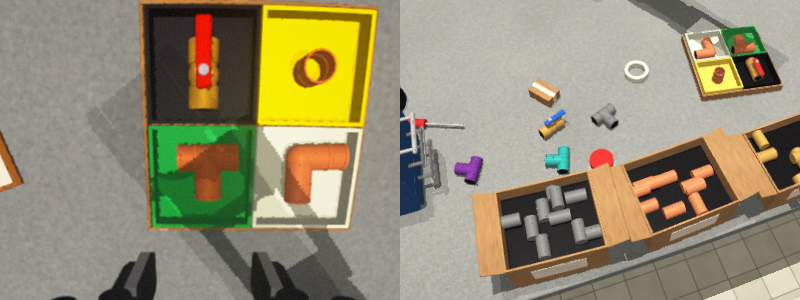

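The final picture shows the tee in green (208,170), the elbow in white (315,170), the coupling upright in yellow (313,68) and the valve lever-up in black (203,60). The grey tee and blue valve have not been moved.

```bash
python3 -c "
from bench import r
print(r.sign_off())"
```

```text
the job is handed in; nothing more can be done
None
```

The order is complete and handed in after about 30 s of robot time: copper tee in green, elbow in white, coupling in yellow and red-lever valve in black, each right way up and released, with the grey tee and blue-lever valve left alone.

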